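# Let the weights of the bench cheese press down onto a fresh mould

### The arm

A 6-joint arm with a two-finger parallel gripper is mounted at the origin on the work surface; the furniture and walls round the work are solid. World frame = base frame: x ahead of the robot, y to its left, z up, the work surface at z = 0. Lengths are in m, angles in rad, forces in N, time in s.
With the tool pointing down it reaches from about 0.35 to 0.775 m from the base axis. Payload 7.3 kg.
Tool frame: the origin (TCP) lies between the finger pads; the fingertips stand 8 mm ahead of it and the grasp point (between the pads) lies 11 mm behind it (robot.nose_length is the distance from the TCP to the fingertips, in m); z points along the fingers, y is the line along which they close (so a half turn about z gives the same grasp; the last joint's range is limited). The gripper opens to 92 mm and grips with 3 to 60 N. Pads are 19 mm wide; open, the fingers measure 130 mm over their backs; the gripper's body (75 mm by 190 mm) begins 47 mm behind the grasp point.
Start: joints at [-1.316, 0.342, 1.524, -0, 1.275, -0.146], TCP at [0.205, -0.483, 0.235] pointing down, gripper open.
Joint ranges: [-2.53, 2.53], [-0.77, 2.02], [0.04, 2.7], [-1, 4.14], [0.28, 2.66], [-3.11, 3.11]. Speed limits (rad/s): [2.57, 2.57, 3.14, 3.14, 3.14, 3.14].

### API

Orientations are given as [roll, pitch, yaw] about the fixed x, y, z axes, in that order (R = Rz(yaw) Ry(pitch) Rx(roll)).
In Python, from cell import robot gives the robot as it stands. The module is installed in compiled form; this text tells all that it offers.
- The arm moves only by the shell command python3 -m jog 'ROWS' [FORCE]. ROWS is JSON, a list that holds one entry, the list of rows, each a list of 5 numbers: the gripper's target within -1 to 1 (fully open at 1, half-way at 0, shut at -1), then the shift along the tool's x, y, z in m, then the turn about the tool's z in rad. A call has 1 to 5 rows; each row is the pose to reach, as a shift and turn from the pose commanded when the call began, along the tool's axes at that moment; what a row does not reach only later rows make up. A row lasts 1/12 s, in which the tool goes at most 41.7 mm and 7.16 degrees, less where a joint would pass 70% of its speed; a pose out of reach is approached as far as the arm can. A call with a gripper value outside its range is refused whole. The fingers move at their own pace and stop on an object; FORCE is the grip in N (left out, the last holds). Time passes only in rows, so rows that repeat a pose let the fingers close. It gives the time, the measured TCP pose, the force, the opening and the grip force at its end, in the units of the state.
- robot.observe(): the state, without advancing time (a new reading comes with each control period).
- robot.read_camera(name): name is "side" or "top"; returns the picture (420x560x3 uint8, red, green, blue); there is no depth.
- robot.camera_model(name): a dict with "camera_matrix" (3x3 intrinsics, pixels), "dist_coeffs" ([k1, k2, p1, p2, k3] as OpenCV has them; the pictures are not rectified), "position" and "attitude" of the camera in the world. Camera axes: x right, y down, z forward; pixel columns grow to the right and rows downward; lengths in m; the calibration is good to about 2 mm. A picture is of the moment at which its call begins. camera_model takes no time and is no camera call.
- robot.hand_in(): hands the job in; it is judged then, once.
The state is a dict: "time": time; "qpos": joint angles; "qvel": joint speeds; "joint_efforts": joint torques, N m; "tool_pos": TCP position; "tool_rot": TCP orientation; "contact_force": force on the tool from outside, world axes, zero at the start; "torque": the same for the moment, N m; "opening": finger opening in m; "grip_force": force on a finger pad.
Only numpy, scipy, OpenCV 4.12 (cv2) and the standard library are available. Lean on these libraries where they do the work, as an engineer would, in place of code of your own. Each camera call takes 0.05 s, during which the arm holds its last target. There are 200 camera calls.

### The job

A fresh mould stands in the small bench cheese press, whose iron weights hang raised on the ratchet. Release the ratchet by pulling the pawl's red-knobbed lever over towards the robot and easing the crank a little forward until the pawl springs clear, then wind the crank backward to let the weights down gently, never letting them drop, until the curd carries them and the crank goes slack, without forcing it further. Leave the pawl out so that the weights can follow the curd, let go, and do not disturb the jar of preserves beside the press.

Things in the scene. Friction and masses are not known exactly. Their poses are not given: they have to be found in the camera images.
- press: dark green cast-iron C-shaped bench press, fixed; base 190 x 150 mm, 276 mm high; a 16 mm steel rack stands up out of its head to about z = 0.33. Origin on the table top under the middle of its ram; x points from its open front to its back column (away from the robot, yaw within 0.3), y left, z up. Crank on its right (-y) side; ratchet wheel, pawl and pawl lever on its left
- mould: white mould, 104 mm across, 57 mm high, fixed in the press; origin under its middle. A wooden follower on the curd shows above its rim, its top 84 to 114 mm over the table (how high is not told); it gives 1 mm per 12 N. The steel foot of the weights hangs 36 to 66 mm above it at the start. Weights, foot and rack together: 2.4 to 3.6 kg
- crank_axis (a point): point on the level axis of the crank shaft, 246 mm above the table, abreast of the middle of the handle. Axes as the press's: the shaft runs along y
- crank_handle (a point): middle of the crank's red handle: round sleeve, 22 mm thick, 94 mm long, along the press's y, 65 mm from the shaft axis; it spins freely on its pin, so a hand can keep its orientation while carrying it round (z 0.181 to 0.311). The steel crank arm is 52 mm to the left of this point. Starts anywhere from 30 to 90 degrees behind the top. The weights pull it backward along its circle with 4 to 9 N
- crank (a joint): turn of the crank shaft, rad; grows backward: handle from the top towards the robot, then down, then away. Backward lowers the weights, 15 mm per rad. Starts near 0, held by the pawl (8 teeth, 0.79 apart); forward it turns at least 0.5. With the pawl clear only a hand holds the weights: let go, they drop
- pawl_lever (a joint): angle of the pawl's lever, rad: 0 leaning away from the robot (ratchet in), 1.05 pulled fully over towards the robot (release). Turns about a level pin along the press's y, stays where put, needs 3 to 5 N at the knob. A spring joins it to the pawl: pulled over, it only urges the pawl out; the loaded teeth hold the pawl's nose until the crank is eased forward some 0.1 to 0.25 rad
- lever_knob (a point): centre of the red ball, 18 mm thick, on the end of the pawl's lever (7.6 mm rod), 46 mm from the pin; starts 322 mm above the table with nothing above it
- pawl_pin (a point): point on the axis of the pawl's pin, in the plane of the lever's knob, 286 mm above the table. Axes as the press's
- pawl_nose (a point): middle of the nose of the brass pawl: about 274 mm above the table in the teeth, over 300 mm when it has sprung clear
- jar_middle (a point): bystander: preserve jar with a yellow lid, 89 mm across, 138 mm high, loose, to the right of the press; the point is its middle

How it is judged:
On the way, in this order (a step that is already met when the one before it is completed fails the run):
1. the pawl's lever is pulled over to the release side while the ratchet still holds the weights up (value of joint pawl_lever above 0.8 rad and contact force between mould and anything else below 1 N), for 0.1 s.
2. the pawl is clear of the teeth with the weights still hanging (z of pawl_nose in the frame of press above 0.294 m and contact force between mould and anything else below 1 N), for 0.1 s.
At the end, for the whole second after the job is handed in: the weights rest on the follower in the mould with all their weight (17 to 45 N), the pawl is clear of the teeth (its nose more than 294 mm above the table), and the crank is at rest (contact force between mould and anything else between 17 and 45 N and z of pawl_nose in the frame of press above 0.294 m and velocity of joint crank between -0.1 and 0.1 rad/s); the robot touches nothing.
It fails at once if the crank is forced backward past the pawl: turned back more than 0.3 rad with the pawl's nose still in the teeth (value of joint crank above 0.3 rad and z of pawl_nose in the frame of press below 0.288 m).
It fails at once if the weights are dropped: the crank runs backward faster than 5 rad/s (75 mm/s at the weights) (velocity of joint crank above 5 rad/s).
It fails at once if the curd is forced: more than 52 N on the mould (contact force between mould and anything else above 52 N).
It fails at once if the jar is moved by more than 30 mm (distance of jar_middle from where it was at the start of the episode above 0.03 m).
It also fails if it takes over 67 s, if anything falls off the work surface, if the arm or the gripper's body presses on something with over 40 N, if the wrist force passes 120 N, or if a joint passes its speed limit or range.

## Working session

There is one attempt and no reset: what is moved stays moved. The work goes in short steps, Python scripts to look and compute and a shell command to move; the robot and the scene stay as the last step left them, time stands still between calls to the robot, and variables do not carry over. Pictures are saved under pics/ and viewed, at most 10 in all, crops included, and the job is handed in when it is done.

```bash
mkdir -p pics
cat > h.py <<'E'
import numpy as np, cv2
from cell import robot
from scipy.spatial.transform import Rotation as R
def model(n):
    m=robot.camera_model(n); return m
def rot(m):
    a=np.array(m["attitude"],float)
    return a if a.shape==(3,3) else (R.from_euler('xyz',a).as_matrix() if a.size==3 else R.from_quat(a).as_matrix())
def ray(n,uv):
    m=model(n); p=cv2.undistortPoints(np.array([[uv]],float),np.array(m["camera_matrix"]),np.array(m["dist_coeffs"]))[0,0]
    d=rot(m)@np.array([p[0],p[1],1]); return np.array(m["position"]),d/np.linalg.norm(d)
def onz(n,uv,z):
    o,d=ray(n,uv); return o+d*(z-o[2])/d[2]
def tri(uv1,uv2):
    o,d=ray("side",uv1); p,e=ray("top",uv2)
    s=np.linalg.lstsq(np.c_[d,-e],p-o,rcond=None)[0]
    a=o+d*s[0]; b=p+e*s[1]; return (a+b)/2,np.linalg.norm(a-b)
def snap(n,f):
    im=robot.read_camera(n); cv2.imwrite(f,im[:,:,::-1]); return im
def blobs(im,lo,hi,amin=15):
    h=cv2.cvtColor(im,cv2.COLOR_RGB2HSV); 
    m=cv2.inRange(h,lo,hi)
    if lo[0]==0: m|=cv2.inRange(h,(172,lo[1],lo[2]),(180,255,255))
    n,l,s,c=cv2.connectedComponentsWithStats(m)
    return [(s[i].tolist(),c[i].round(1).tolist()) for i in range(1,n) if s[i][4]>=amin]
E
python3 - <<'E'
from h import *
for n in("side","top"):
    m=model(n); print(n,m["position"],m["attitude"],np.array(m["camera_matrix"]).round(0).tolist())
    im=snap(n,f"pics/{n}0.png"); 
    print("red",blobs(im,(0,130,70),(8,255,255))); print("yel",blobs(im,(20,130,90),(34,255,255)))
s=robot.observe(); print(s["tool_pos"],s["tool_rot"],s["time"],robot.nose_length)
E
```

```text
side [0.25035038 0.55084737 0.55146732] [-2.00042779 -0.01033563 -2.7793518 ] [[424.0, 0.0, 286.0], [0.0, 424.0, 208.0], [0.0, 0.0, 1.0]]
red [([268, 141, 22, 16, 168], [279.6, 148.1]), ([266, 166, 10, 9, 59], [270.5, 169.5]), ([510, 209, 23, 29, 380], [519.9, 222.0]), ([366, 222, 4, 7, 17], [367.4, 225.3]), ([370, 227, 19, 15, 110], [379.1, 235.4]), ([397, 234, 11, 7, 32], [402.0, 236.3]), ([402, 237, 11, 11, 44], [407.3, 242.0]), ([510, 238, 6, 9, 37], [512.6, 241.4]), ([366, 252, 11, 7, 37], [371.5, 254.7])]
yel [([304, 200, 16, 15, 150], [312.3, 206.7]), ([512, 202, 8, 8, 39], [515.1, 205.2]), ([359, 229, 11, 6, 48], [364.0, 232.0]), ([389, 233, 13, 10, 64], [394.4, 237.8]), ([356, 239, 7, 7, 23], [358.6, 241.6]), ([386, 247, 8, 8, 44], [389.2, 250.3])]
top [ 0.44212905 -0.16671325  1.05518654] [-3.05036733  0.027931   -1.55462407] [[435.0, 0.0, 277.0], [0.0, 435.0, 211.0], [0.0, 0.0, 1.0]]
red [([299, 179, 54, 11, 563], [325.7, 183.9]), ([212, 211, 10, 10, 75], [216.8, 215.3]), ([35, 364, 7, 8, 31], [38.5, 367.4])]
yel [([349, 191, 38, 37, 1083], [367.6, 208.6]), ([225, 221, 7, 14, 81], [228.0, 227.4]), ([95, 318, 14, 18, 57], [100.5, 328.7]), ([78, 321, 15, 18, 73], [86.5, 331.3])]
[ 0.20474592 -0.48306967  0.2341025 ] [-3.14023323e+00 -1.78951634e-04  4.00765948e-01] 0.1 0.008
```

```bash
python3 -c "
import cv2,numpy as np
a=cv2.imread('pics/side0.png');b=cv2.imread('pics/top0.png');cv2.imwrite('pics/both0.png',cv2.resize(np.vstack([a,b]),None,fx=.71,fy=.71))"
```

```text
(no output)
```

View pics/side0.png

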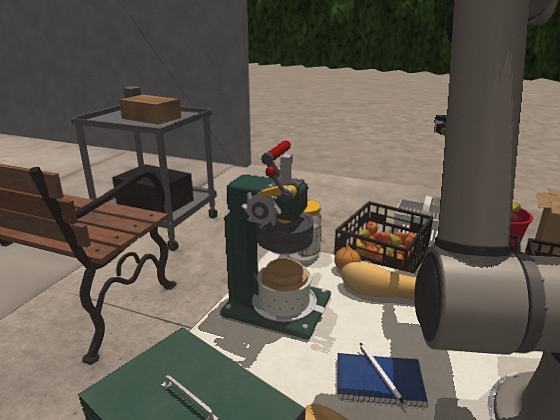

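View pics/top0.png

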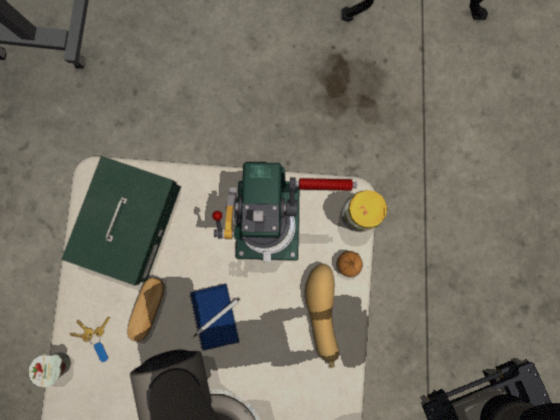

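The side view shows the red handle (280,148) and the knob (270,170). The top view shows the knob (217,215), the handle spanning cols 299–353 at row 184, and the jar lid (368,209).

Run:
```python
from h import *
k,e=tri((270.5,169.5),(216.8,215.3)); print("knob",k,e)
print("knob z.322",onz("side",(270.5,169.5),.322),onz("top",(216.8,215.3),.322))
im=cv2.imread('pics/top0.png')[:,:,::-1].copy(); h=cv2.cvtColor(im,cv2.COLOR_RGB2HSV)
m=cv2.inRange(h,(0,130,70),(8,255,255))|cv2.inRange(h,(172,130,70),(180,255,255)); m[:,:290]=0; 
ys,xs=np.nonzero(m); print("handle rect",cv2.minAreaRect(np.c_[xs,ys].astype(np.float32)), )
A=np.polyfit(xs,ys,1); L=[(x,np.polyval(A,x)) for x in (299,326,352.5)]
for z in(.26,.28,.3): print(z,[onz("top",p,z).round(4).tolist() for p in L])
im=cv2.imread('pics/side0.png')[:,:,::-1].copy();h=cv2.cvtColor(im,cv2.COLOR_RGB2HSV)
m=cv2.inRange(h,(0,130,70),(8,255,255))|cv2.inRange(h,(172,130,70),(180,255,255)); m[161:]=0
ys,xs=np.nonzero(m); print(cv2.minAreaRect(np.c_[xs,ys].astype(np.float32)))
# side-view handle axis plane meets top-view handle axis plane
vx,vy,x0,y0=cv2.fitLine(np.c_[xs,ys].astype(np.float32),cv2.DIST_L2,0,.01,.01).ravel()
o,d1=ray("side",(x0-10*vx,y0-10*vy)); _,d2=ray("side",(x0+10*vx,y0+10*vy)); n=np.cross(d1,d2)
for p in L:
    c,d=ray("top",p); print("handle pt",c+d*(n@(o-c))/(n@d))
print("jar lid",onz("top",(367.6,208.6),.138))
print("pawl top",onz("top",(228,227.4),.28))
big=cv2.resize(im[130:330,210:350],None,fx=4,fy=4,interpolation=cv2.INTER_CUBIC)[:600]; cv2.imwrite('pics/crop1.png',big[:,:,::-1])
```

```text
knob [ 0.49989595 -0.0432699   0.32400786] 0.0004263818703529919
knob z.322 [ 0.50186758 -0.04851382  0.322     ] [ 0.50025585 -0.0428534   0.322     ]
handle rect ((325.5, 184.0), (10.0, 53.0), 90.0)
0.26 [[0.5661, -0.1828, 0.26], [0.5659, -0.2325, 0.26], [0.5657, -0.281, 0.26]]
0.28 [[0.563, -0.1824, 0.28], [0.5628, -0.2308, 0.28], [0.5626, -0.2781, 0.28]]
0.3 [[0.5599, -0.182, 0.3], [0.5597, -0.2292, 0.3], [0.5595, -0.2752, 0.3]]
((279.34613037109375, 148.2692413330078), (8.043152809143066, 23.02005958557129), 56.3099365234375)
handle pt [ 0.55952898 -0.1819722   0.30235095]
handle pt [ 0.55964706 -0.2291396   0.30016574]
handle pt [ 0.55976194 -0.27552501  0.29801764]
jar lid [ 0.533421   -0.33018702  0.138     ]
pawl top [ 0.48215958 -0.05649833  0.28      ]
```

View pics/crop1.png

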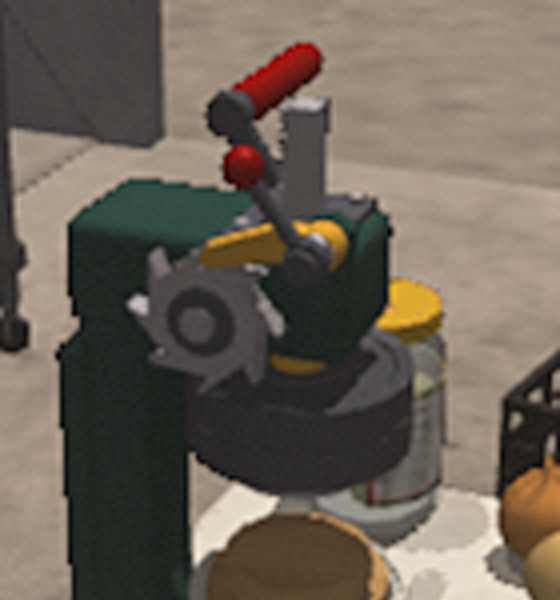

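```bash
cat >> h.py <<'E'
def go(t,yaw=np.pi/2):
    s=robot.observe(); r=R.from_euler('xyz',s["tool_rot"]); d=r.inv().apply(np.array(t)-s["tool_pos"])
    dy=(s["tool_rot"][2]-yaw+np.pi)%(2*np.pi)-np.pi
    print("shift",d.round(4),"turn",round(dy,4),"t",s["time"],"F",np.round(s["contact_force"],1),"op",s["opening"])
E
python3 -m jog '[[[0,0,0,-0.04,-0.12],[0,0,0,-0.08,-0.24],[0,0,0,-0.12,-0.36],[0,0,0,-0.16,-0.48],[0,0,0,-0.17,-0.6]]]' 20
python3 -m jog '[[[0,0,0,0,-0.12],[0,0,0,0,-0.24],[0,0,0,0,-0.36],[0,0,0,0,-0.48],[0,0,0,0,-0.57]]]'
python3 -c "
from h import *
go([.5,-.04,.4])"
```

```text
time: 0.52
tool_pos: [0.2052, -0.4842, 0.4112]
tool_rot: [3.134, 0.007, 1.007]
contact_force: [0.7, -0.3, -0.1]
opening: 0.0631
grip_force: 0.0
time: 0.93
tool_pos: [0.2048, -0.4833, 0.4043]
tool_rot: [-3.141, -0.001, 1.577]
contact_force: [-0.8, -0.0, -1.0]
opening: 0.0461
grip_force: 0.0
shift [0.4415 0.2979 0.0046] turn 0.006 t 0.9333 F [-0.8 -0.  -1. ] op 0.04605059380028964
```

```bash
python3 -m jog '[[[0,0.03,0.02,0,0],[0,0.06,0.04,0,0],[0,0.09,0.06,0,0],[0,0.12,0.08,0,0],[0,0.15,0.1,0,0]]]'
python3 -m jog '[[[0,0.03,0.02,0,0],[0,0.06,0.04,0,0],[0,0.09,0.06,0,0],[0,0.12,0.08,0,0],[0,0.15,0.1,0,0]]]'
python3 -m jog '[[[0,0.03,0.02,0,0],[0,0.06,0.04,0,0],[0,0.09,0.06,0,0],[0,0.12,0.08,0,0],[0,0.14,0.098,0,0]]]'
python3 -m jog '[[[0,0,0,0,0],[0,0,0,0,0]]]'
python3 -c "
from h import *
go([.5,-.04,.322])"
```

```text
time: 1.35
tool_pos: [0.3053, -0.3318, 0.4044]
tool_rot: [-3.141, -0.001, 1.57]
contact_force: [1.4, 0.5, 0.0]
opening: 0.046
grip_force: 0.0
time: 1.77
tool_pos: [0.4054, -0.1816, 0.4046]
tool_rot: [-3.141, -0.0, 1.571]
contact_force: [0.3, -0.4, 1.0]
opening: 0.0457
grip_force: 0.0
time: 2.18
tool_pos: [0.5035, -0.0406, 0.4045]
tool_rot: [-3.141, -0.001, 1.573]
contact_force: [0.8, -0.7, -0.8]
opening: 0.0455
grip_force: 0.0
time: 2.35
tool_pos: [0.5032, -0.0424, 0.4038]
tool_rot: [-3.14, -0.0, 1.574]
contact_force: [0.1, -0.2, 0.4]
opening: 0.0466
grip_force: 0.0
shift [ 0.0024 -0.003   0.0818] turn 0.0027 t 2.35 F [ 0.1 -0.2  0.4] op 0.04656049396285789
```

```bash
python3 -m jog '[[[0,0.002,-0.003,0.03,0],[0,0.002,-0.003,0.06,0],[0,0.002,-0.003,0.075,0],[0,0.002,-0.003,0.082,0],[0,0.002,-0.003,0.082,0]]]'
python3 -m jog '[[[0,0,-0.012,0,0],[0,0,-0.024,0,0],[0,0,-0.036,0,0],[0,0,-0.048,0,0],[0,0,-0.055,0,0]]]'
python3 -m jog '[[[0,0,0,0,0],[0,0,0,0,0]]]'
python3 -c "
from h import *
go([.44,-.04,.322])
im=snap('side','pics/s2.png')
print(blobs(im,(0,130,70),(8,255,255)))
cv2.imwrite('pics/crop2.png',cv2.resize(im[110:260,190:360],None,fx=4,fy=4)[:,:,::-1])"
```

```text
time: 2.77
tool_pos: [0.4988, -0.0422, 0.3215]
tool_rot: [-3.139, -0.0, 1.569]
contact_force: [0.3, -0.6, -0.2]
opening: 0.0458
grip_force: 0.0
time: 3.18
tool_pos: [0.4459, -0.0422, 0.3256]
tool_rot: [3.134, 0.002, 1.57]
contact_force: [3.0, 0.8, 3.6]
opening: 0.0459
grip_force: 2.1
time: 3.35
tool_pos: [0.4448, -0.0418, 0.3236]
tool_rot: [3.14, 0.001, 1.57]
contact_force: [1.2, 0.1, 1.6]
opening: 0.0456
grip_force: 0.3
shift [ 0.0018 -0.0048  0.0016] turn -0.0007 t 3.35 F [1.2 0.1 1.6] op 0.04556897958079233
[([268, 147, 8, 10, 41], [272.7, 151.2]), ([292, 168, 5, 6, 16], [294.3, 170.3]), ([501, 195, 9, 5, 24], [506.0, 196.8]), ([478, 203, 55, 34, 961], [505.6, 218.9]), ([366, 223, 5, 6, 17], [367.7, 225.6]), ([371, 227, 18, 15, 107], [379.4, 235.5]), ([395, 234, 13, 8, 36], [401.7, 236.3]), ([482, 234, 12, 7, 58], [488.1, 236.9]), ([402, 237, 11, 11, 44], [407.3, 242.1]), ([496, 236, 9, 7, 49], [500.1, 238.9]), ([507, 238, 9, 9, 53], [511.2, 241.3]), ([443, 242, 11, 13, 83], [448.7, 247.2]), ([482, 242, 10, 6, 29], [487.7, 244.2]), ([469, 244, 12, 8, 31], [473.1, 247.4]), ([495, 247, 16, 12, 101], [503.5, 252.0]), ([367, 251, 10, 8, 35], [371.7, 254.6]), ([448, 266, 4, 8, 23], [449.7, 269.5]), ([454, 268, 9, 9, 65], [457.7, 272.1]), ([492, 268, 15, 6, 46], [498.6, 270.5]), ([467, 271, 9, 10, 31], [470.1, 276.1]), ([467, 281, 10, 7, 41], [471.8, 284.0])]
```

View pics/crop2.png

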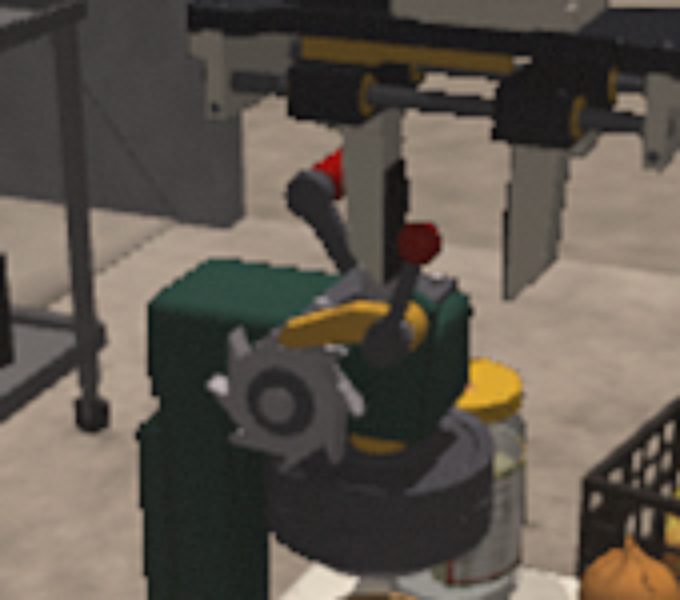

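The lever is now past vertical towards the robot: the knob is at crop (419,242), which is full-frame (294.7,170.5), and the pawl is still in the teeth. I'll check its angle.

```bash
python3 -c "
from h import *
for uv in ((270.5,169.5),(294.7,170.5)):
  o,d=ray('side',uv); print(o+d*(-.043-o[1])/d[1])
# wheel centre in plane y~-.06, crank axis check
for y in (-.05,-.06,-.07):
  o,d=ray('side',(190+278/4,110+402/4)); print(y,o+d*(y-o[1])/d[1])"
```

```text
[ 0.49955374 -0.043       0.32411098]
[ 0.45843401 -0.043       0.32799188]
-0.05 [ 0.52330205 -0.05        0.24445202]
-0.06 [ 0.52784483 -0.06        0.23934231]
-0.07 [ 0.53238761 -0.07        0.2342326 ]
```

```bash
python3 -m jog '[[[0,0,-0.004,0,0],[0,0,-0.004,0,0],[0,0,0.008,0,0],[0,0,0.008,-0.03,0],[0,0,0.008,-0.07,0]]]'
python3 -m jog '[[[0,-0.03,0.015,0,0],[0,-0.065,0.035,0,0],[0,-0.1,0.055,0,0],[0,-0.135,0.075,0,0],[0,-0.17,0.095,0,0]]]'
python3 -m jog '[[[0,-0.028,0.01,0,0],[0,-0.028,0.01,0,0]]]'
python3 -c "
from h import *
go([.56,-.24,.289])
im=snap('top','pics/t3.png')
print([b for b in blobs(im,(0,130,70),(8,255,255)) if b[1][1]<260])
cv2.imwrite('pics/crop3.png',cv2.resize(im[120:270,180:400],None,fx=3,fy=3)[:,:,::-1])"
```

```text
time: 3.82
tool_pos: [0.4513, -0.041, 0.39]
tool_rot: [-3.131, -0.002, 1.571]
contact_force: [1.1, 0.6, 1.1]
opening: 0.0458
grip_force: 0.0
time: 4.23
tool_pos: [0.548, -0.2128, 0.392]
tool_rot: [-3.139, -0.001, 1.571]
contact_force: [0.9, -0.3, 0.3]
opening: 0.0459
grip_force: 0.0
time: 4.4
tool_pos: [0.5583, -0.2444, 0.3889]
tool_rot: [-3.136, -0.001, 1.566]
contact_force: [0.8, 0.3, 0.1]
opening: 0.0459
grip_force: 0.0
shift [0.0043 0.0022 0.0999] turn -0.0045 t 4.4 F [0.8 0.3 0.1] op 0.04588009606615601
[([299, 179, 12, 8, 74], [304.5, 182.1]), ([316, 179, 5, 9, 31], [318.2, 182.7]), ([211, 238, 7, 8, 35], [213.7, 240.9])]
```

View pics/crop3.png

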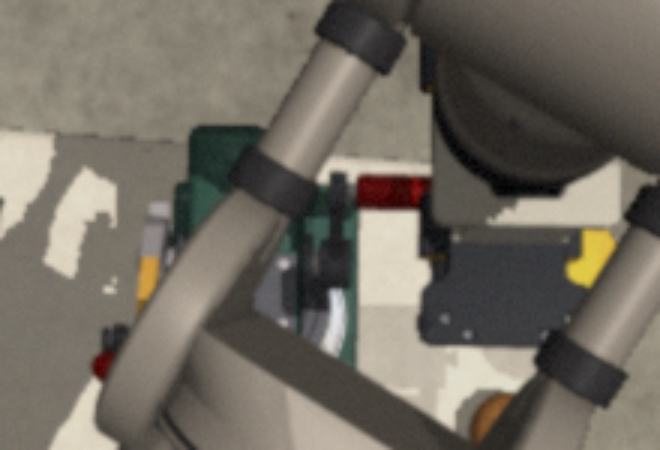

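The arm hides part of it, but the red handle (crop 360–430, row 192) lines up with the gripper and the lever knob stays over at crop (103,365). Descending to grip.

```bash
python3 -m jog '[[[0,0.004,0.002,0.035,0],[0,0.004,0.002,0.065,0],[0,0.004,0.002,0.09,0],[0,0.004,0.002,0.1,0],[0,0.004,0.002,0.1,0]]]' 35
python3 -m jog '[[[-1,0,0,0,0],[-1,0,0,0,0],[-1,0,0,0,0],[-1,0,0,0,0],[-1,0,0,0,0]]]' 35
python3 -c "
from h import *
go([.56,-.24,.289])"
```

```text
time: 4.87
tool_pos: [0.5586, -0.2339, 0.2903]
tool_rot: [-3.136, -0.003, 1.572]
contact_force: [-0.2, 0.9, 0.4]
opening: 0.046
grip_force: 0.0
time: 5.28
tool_pos: [0.5603, -0.2356, 0.294]
tool_rot: [3.139, 0.001, 1.571]
contact_force: [0.9, 0.6, 2.8]
opening: 0.0211
grip_force: 35.0
shift [-0.0044 -0.0003  0.005 ] turn -0.0001 t 5.2833 F [0.9 0.6 2.8] op 0.02112573085226703
```

```bash
python3 -m jog '[[[-1,0,0.0052,0.0039,0],[-1,0,0.0101,0.0083,0],[-1,0,0.0144,0.0132,0],[-1,0,0.0144,0.0132,0],[-1,0,0.0144,0.0132,0]]]'
python3 -c "
from h import *
go([.56,-.24,.289])
im=snap('side','pics/s4.png')
cv2.imwrite('pics/crop4.png',cv2.resize(im[110:310,190:360],None,fx=3,fy=3)[:,:,::-1])"
```

```text
time: 5.7
tool_pos: [0.575, -0.2357, 0.2797]
tool_rot: [3.14, 0.001, 1.571]
contact_force: [-1.2, -0.8, 5.3]
opening: 0.0213
grip_force: 35.0
shift [-0.0043 -0.015  -0.0093] turn 0.0 t 5.7 F [-1.2 -0.8  5.3] op 0.021257772389605526
```

View pics/crop4.png

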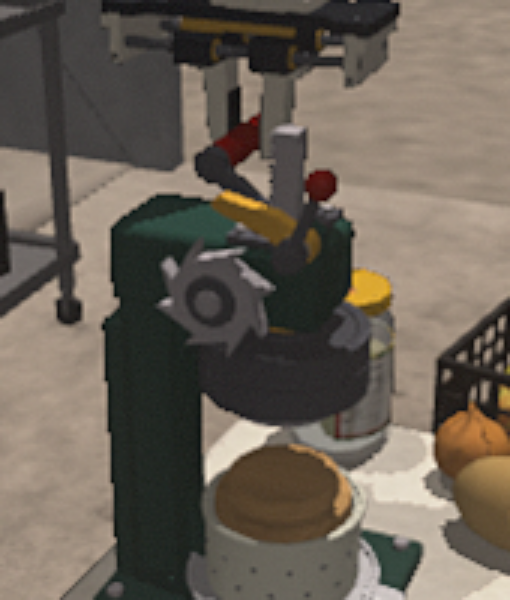

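The pawl has sprung clear: its nose is raised at crop (220,200), above the wheel. The weights still hang well above the follower. Next is a table of arc offsets for winding back.

```bash
python3 -c "
import numpy as np
a0=.894
for c in range(10):
  a=a0-.5*c; k=a-np.arange(1,6)*.1
  print(c,round(a,2),[(round(65*(np.sin(t)-np.sin(a)),1),round(-65*(np.cos(t)-np.cos(a)),1)) for t in k])"
```

```text
0 0.89 [(np.float64(-4.3), np.float64(-4.9)), (np.float64(-9.1), np.float64(-9.3)), (np.float64(-14.3), np.float64(-13.2)), (np.float64(-19.9), np.float64(-16.5)), (np.float64(-25.7), np.float64(-19.3))]
1 0.39 [(np.float64(-6.1), np.float64(-2.2)), (np.float64(-12.4), np.float64(-3.8)), (np.float64(-18.9), np.float64(-4.7)), (np.float64(-25.3), np.float64(-5.0)), (np.float64(-31.8), np.float64(-4.6))]
2 -0.11 [(np.float64(-6.4), np.float64(1.0)), (np.float64(-12.7), np.float64(2.7)), (np.float64(-18.8), np.float64(4.9)), (np.float64(-24.6), np.float64(7.8)), (np.float64(-30.1), np.float64(11.2))]
3 -0.61 [(np.float64(-5.1), np.float64(4.0)), (np.float64(-9.9), np.float64(8.4)), (np.float64(-14.1), np.float64(13.3)), (np.float64(-17.9), np.float64(18.6)), (np.float64(-21.1), np.float64(24.3))]
4 -1.11 [(np.float64(-2.6), np.float64(5.9)), (np.float64(-4.6), np.float64(12.1)), (np.float64(-6.0), np.float64(18.5)), (np.float64(-6.8), np.float64(24.9)), (np.float64(-6.9), np.float64(31.4))]
5 -1.61 [(np.float64(0.6), np.float64(6.5)), (np.float64(1.7), np.float64(12.9)), (np.float64(3.6
[... 183 characters left out ...]
loat64(12.3), np.float64(15.0)), (np.float64(17.3), np.float64(19.2)), (np.float64(22.7), np.float64(22.7))]
7 -2.61 [(np.float64(5.7), np.float64(3.0)), (np.float64(11.8), np.float64(5.5)), (np.float64(18.0), np.float64(7.3)), (np.float64(24.4), np.float64(8.5)), (np.float64(30.9), np.float64(9.1))]
8 -3.11 [(np.float64(6.5), np.float64(-0.1)), (np.float64(13.0), np.float64(-0.8)), (np.float64(19.3), np.float64(-2.2)), (np.float64(25.5), np.float64(-4.2)), (np.float64(31.4), np.float64(-6.8))]
9 -3.61 [(np.float64(5.7), np.float64(-3.2)), (np.float64(11.0), np.float64(-6.9)), (np.float64(15.9), np.float64(-11.2)), (np.float64(20.3), np.float64(-15.9)), (np.float64(24.3), np.float64(-21.1))]
```

```bash
python3 -m jog '[[[-1,0,-0.0043,-0.0049,0],[-1,0,-0.0091,-0.0093,0],[-1,0,-0.0143,-0.0132,0],[-1,0,-0.0199,-0.0165,0],[-1,0,-0.0257,-0.0193,0]]]'
python3 -m jog '[[[-1,0,0,0,0],[-1,0,0,0,0]]]'
```

```text
time: 6.17
tool_pos: [0.5487, -0.2356, 0.3002]
tool_rot: [3.14, 0.001, 1.571]
contact_force: [-2.1, 0.8, 7.3]
opening: 0.0209
grip_force: 35.0
time: 6.33
tool_pos: [0.5483, -0.2356, 0.3004]
tool_rot: [3.14, 0.001, 1.571]
contact_force: [-2.9, 0.9, 9.1]
opening: 0.0212
grip_force: 35.0
```

```bash
python3 -m jog '[[[-1,0,-0.0061,-0.0032,0],[-1,0,-0.0124,-0.0048,0],[-1,0,-0.0189,-0.0057,0],[-1,0,-0.0253,-0.006,0],[-1,0,-0.0318,-0.0056,0]]]'
python3 -m jog '[[[-1,0,0,0,0],[-1,0,0,0,0]]]'
```

```text
time: 6.75
tool_pos: [0.5156, -0.2353, 0.3051]
tool_rot: [-3.14, 0.0, 1.571]
contact_force: [-6.2, 0.9, 6.1]
opening: 0.0211
grip_force: 35.0
time: 6.92
tool_pos: [0.5151, -0.2353, 0.305]
tool_rot: [-3.139, -0.0, 1.57]
contact_force: [-7.0, 0.7, 7.2]
opening: 0.0211
grip_force: 35.0
```

```bash
python3 -m jog '[[[-1,0,-0.0064,0,0],[-1,0,-0.0127,0.0017,0],[-1,0,-0.0188,0.0039,0],[-1,0,-0.0246,0.0068,0],[-1,0,-0.0301,0.0102,0]]]'
python3 -m jog '[[[-1,0,0,0,0],[-1,0,0,0,0]]]'
python3 -m jog '[[[-1,0,-0.0051,0.004,0],[-1,0,-0.0099,0.0084,0],[-1,0,-0.0141,0.0133,0],[-1,0,-0.0179,0.0186,0],[-1,0,-0.0211,0.0243,0]]]'
python3 -m jog '[[[-1,0,0,0,0],[-1,0,0,0,0]]]'
```

```text
time: 7.33
tool_pos: [0.4846, -0.235, 0.2932]
tool_rot: [-3.137, -0.002, 1.571]
contact_force: [-6.0, 0.6, -1.6]
opening: 0.0213
grip_force: 35.0
time: 7.5
tool_pos: [0.4841, -0.235, 0.2928]
tool_rot: [-3.135, -0.002, 1.57]
contact_force: [-7.5, 0.8, -0.4]
opening: 0.0211
grip_force: 35.0
time: 7.92
tool_pos: [0.4641, -0.2348, 0.2682]
tool_rot: [-3.138, -0.002, 1.571]
contact_force: [-3.6, 1.2, -6.2]
opening: 0.0212
grip_force: 35.0
time: 8.08
tool_pos: [0.4645, -0.2349, 0.2687]
tool_rot: [-3.138, -0.002, 1.571]
contact_force: [-6.0, 1.8, -5.2]
opening: 0.021
grip_force: 35.0
```

```bash
python3 -m jog '[[[-1,0,-0.0026,0.0059,0],[-1,0,-0.0046,0.0121,0],[-1,0,-0.006,0.0185,0],[-1,0,-0.0068,0.0249,0],[-1,0,-0.0069,0.0314,0]]]'
python3 -m jog '[[[-1,0,0,0,0],[-1,0,0,0,0]]]'
python3 -c "
from h import *
im=snap('side','pics/s5.png')
cv2.imwrite('pics/crop5.png',cv2.resize(im[110:310,190:360],None,fx=3,fy=3)[:,:,::-1])"
```

```text
time: 8.5
tool_pos: [0.4583, -0.2348, 0.2376]
tool_rot: [-3.14, -0.001, 1.571]
contact_force: [-3.3, 2.8, -6.1]
opening: 0.0206
grip_force: 35.0
time: 8.67
tool_pos: [0.4584, -0.2349, 0.2378]
tool_rot: [-3.14, -0.002, 1.571]
contact_force: [-4.5, 2.9, -7.3]
opening: 0.021
grip_force: 35.0
```

View pics/crop5.png

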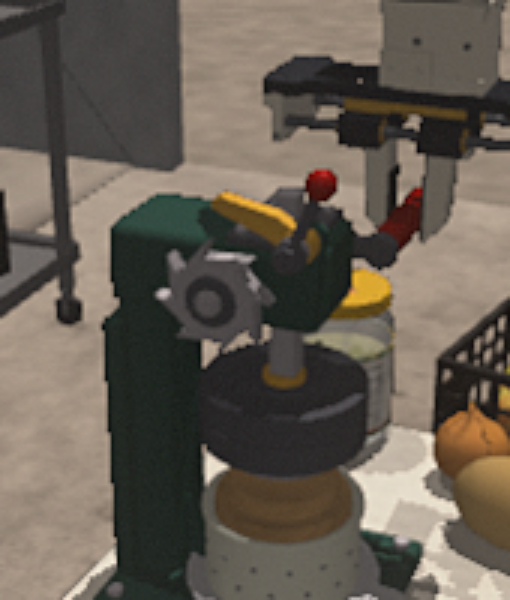

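The pawl is clear and the weights are close above the follower (crop row 475). From here I use smaller steps and watch the force.

```bash
python3 -m jog '[[[-1,0,0.0006,0.0065,0],[-1,0,0.0017,0.0129,0],[-1,0,0.0017,0.0129,0],[-1,0,0.0017,0.0129,0]]]'
python3 -c "
import numpy as np
a=-1.806
while a>-4:
  k=a-np.arange(1,3)*.1
  print(round(a,2),[(round(float(65*(np.sin(t)-np.sin(a))),1),round(float(-65*(np.cos(t)-np.cos(a))),1)) for t in k],'tan',np.round([-np.cos(a),np.sin(a)],2)); a-=.2"
```

```text
time: 9.05
tool_pos: [0.4602, -0.2349, 0.2254]
tool_rot: [-3.141, -0.001, 1.571]
contact_force: [-3.6, 4.4, -8.6]
opening: 0.0209
grip_force: 35.0
-1.81 [(1.8, 6.2), (4.3, 12.3)] tan [ 0.23 -0.97]
-2.01 [(3.0, 5.7), (6.6, 11.2)] tan [ 0.42 -0.91]
-2.21 [(4.1, 5.0), (8.7, 9.6)] tan [ 0.59 -0.8 ]
-2.41 [(5.0, 4.1), (10.4, 7.7)] tan [ 0.74 -0.67]
-2.61 [(5.7, 3.0), (11.8, 5.5)] tan [ 0.86 -0.51]
-2.81 [(6.2, 1.8), (12.6, 3.0)] tan [ 0.94 -0.33]
-3.01 [(6.5, 0.6), (13.0, 0.5)] tan [ 0.99 -0.14]
-3.21 [(6.5, -0.7), (12.8, -2.1)] tan [1.   0.06]
-3.41 [(6.2, -2.0), (12.1, -4.6)] tan [0.97 0.26]
-3.61 [(5.7, -3.2), (11.0, -6.9)] tan [0.89 0.45]
-3.81 [(4.9, -4.3), (9.4, -9.0)] tan [0.79 0.62]
```

```bash
python3 -m jog '[[[-1,0.001,0.0013,0.0062,0],[-1,0.001,0.0038,0.0123,0],[-1,0.001,0.0038,0.0123,0],[-1,0.001,0.0038,0.0123,0]]]'
```

```text
time: 9.38
tool_pos: [0.4645, -0.2349, 0.2134]
tool_rot: [3.141, 0.001, 1.571]
contact_force: [-2.1, -0.0, -9.7]
opening: 0.0213
grip_force: 35.0
```

```bash
python3 -m jog '[[[-1,0.001,0.0028,0.0057,0],[-1,0.001,0.0062,0.0112,0],[-1,0.001,0.0062,0.0112,0],[-1,0.001,0.0062,0.0112,0]]]'
```

```text
time: 9.72
tool_pos: [0.4709, -0.2348, 0.2024]
tool_rot: [3.14, 0.003, 1.571]
contact_force: [-1.6, -4.6, -10.4]
opening: 0.021
grip_force: 35.0
```

```bash
python3 -m jog '[[[-1,-0.001,0.0041,0.006,0],[-1,-0.001,0.0085,0.0108,0],[-1,-0.001,0.0085,0.0108,0],[-1,-0.001,0.0085,0.0108,0]]]'
```

```text
time: 10.05
tool_pos: [0.4806, -0.2349, 0.1918]
tool_rot: [3.138, 0.001, 1.571]
contact_force: [4.2, -1.7, -5.4]
opening: 0.021
grip_force: 35.0
```

```bash
python3 -m jog '[[[-1,0,0.005,0.0041,0],[-1,0,0.0104,0.0077,0],[-1,0,0.0104,0.0077,0],[-1,0,0.0104,0.0077,0]]]'
```

```text
time: 10.38
tool_pos: [0.4913, -0.2349, 0.1841]
tool_rot: [3.138, 0.002, 1.571]
contact_force: [6.1, -0.8, -2.6]
opening: 0.0216
grip_force: 35.0
```

```bash
python3 -m jog '[[[-1,0,0.0057,0.003,0],[-1,0,0.0118,0.0055,0],[-1,0,0.0118,0.0055,0],[-1,0,0.0118,0.0055,0]]]'
```

```text
time: 10.72
tool_pos: [0.5022, -0.2349, 0.179]
tool_rot: [3.14, 0.002, 1.571]
contact_force: [2.6, -2.0, 5.1]
opening: 0.021
grip_force: 35.0
```

The tangential load has dropped to about 0.8 N, so the curd carries nearly everything. I'll ease the last millimetre, open and lift away.

```bash
python3 -m jog '[[[-1,0,0.001,-0.001,0],[-1,0,0.001,-0.001,0],[-1,0,0.001,-0.001,0]]]'
python3 -m jog '[[[0,0,0.001,-0.001,0],[0,0,0.001,-0.001,0],[0,0,0.001,-0.001,0],[0,0,0.001,-0.001,0],[0,0,0.001,-0.001,0]]]'
python3 -c "
from h import *
go([0.51,-.235,.4])"
```

```text
time: 10.97
tool_pos: [0.502, -0.2349, 0.1793]
tool_rot: [-3.142, 0.001, 1.571]
contact_force: [1.2, -5.5, 1.6]
opening: 0.021
grip_force: 35.0
time: 11.38
tool_pos: [0.5028, -0.234, 0.1799]
tool_rot: [-3.141, -0.001, 1.571]
contact_force: [0.8, 0.5, -1.1]
opening: 0.0448
grip_force: 0.0
shift [-0.0009  0.007  -0.2201] turn 0.0002 t 11.3833 F [ 0.8  0.5 -1.1] op 0.04482816894095114
```

```bash
python3 -m jog '[[[0,0,0,-0.03,0],[0,0,0,-0.07,0],[0,0,0,-0.11,0],[0,0,0,-0.15,0],[0,0,0,-0.19,0]]]'
python3 -m jog '[[[0,0,0,0,0],[0,0,0,-0.04,0],[0,0,0,-0.04,0],[0,0,0,-0.04,0],[0,0,0,-0.04,0]]]'
python3 -c "
from h import *
im=snap('side','pics/s6.png')
cv2.imwrite('pics/crop6.png',cv2.resize(im[110:310,190:360],None,fx=3,fy=3)[:,:,::-1])"
```

```text
time: 11.8
tool_pos: [0.5026, -0.2339, 0.3721]
tool_rot: [-3.141, -0.0, 1.571]
contact_force: [1.3, -1.0, -0.1]
opening: 0.0461
grip_force: 0.0
time: 12.22
tool_pos: [0.503, -0.2343, 0.4097]
tool_rot: [-3.141, -0.0, 1.571]
contact_force: [-0.8, 0.4, -0.1]
opening: 0.0459
grip_force: 0.0
```

View pics/crop6.png

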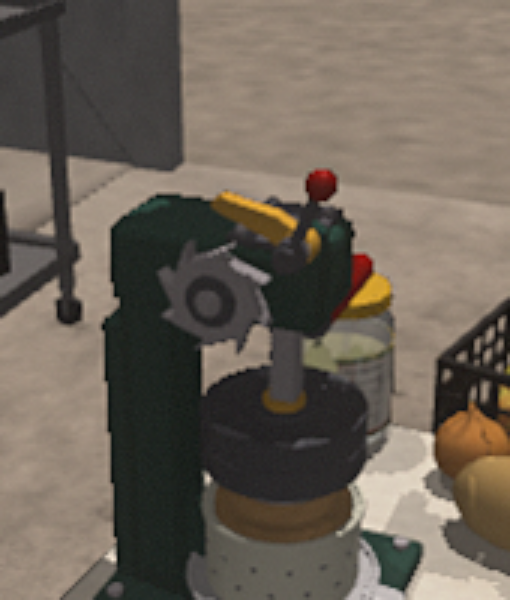

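The weights rest on the follower (crop row 500), the pawl is clear (220,200), the jar has not moved and the gripper is away.

```bash
python3 -c "
from cell import robot
print(robot.hand_in())"
```

```text
the job is handed in; nothing more can be done
None
```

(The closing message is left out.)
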